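# Unlock the vial unit's flap and hold it at the index pointer

## Task

The inspection flap on top of the low white vial unit is locked by the small grey sliding cap on the unit's side. Pull that cap straight outwards as far as it goes and leave it out, then take the flap by its bar and swing it up until it lines up with the index pointer beside it, so that the vials can be inspected. Nothing else holds the flap up: finish while still holding it still at the pointer, without having shifted the pointer or the bottle, beaker and screwdriver around the unit.

Things in the scene. Friction and masses are not known exactly. Their poses are not given: they have to be found in the camera images.
- unit: low white open-topped case 200 (x) x 230 (y) mm, rim at 112 mm, fixed; place and yaw vary. Origin: centre of its underside on the bench. x runs from the bar side to the hinge side, y to its left, z up. Hinge axis along y at x +90, z 120 mm. Locking cap on its -y side. On its +y side, at y 131 mm, an upright curved metal scale, 170 to 210 mm from the hinge, up to z 315 mm, and the pointer.
- flap (a joint): flap's angle: 0 = shut, level; grows as the bar end swings up and over towards the hinge side; stop at 1.3 rad. Grey plate 188 x 220 (wide) x 8 mm with a dark window, about 0.45 kg (varies 0.7 to 1.4 times); falls shut from any angle unless held. A lug on its right edge sits in the locking cap and blocks the flap until the cap is out.
- flap_hinge (a point): point on the hinge axis, in the middle of the flap's width, 120 mm above the bench; turns with the flap. Its -x axis runs along the flap towards the bar, y along the hinge, z out of the flap's upper face.
- flap_handle (a point): middle of the flap's bar: round steel, 10 mm diameter, parallel to the hinge, in the flap's plane, 230 mm from the hinge axis, carried by two arms 68 mm either side. Shut, it is 120 mm above the bench in front of the unit, nothing beneath, with a 35 mm gap between bar and flap edge: fingers can straddle it from above. It can turn within the grip.
- lock_cap (a joint): how far the locking cap is pulled out: 0 = fully on (over the flap's lug), 0.022 m = out against its stop, lug free. Slides along the unit's -y (outwards, away from the unit); takes about 5 N to move and stays where it is left. Starts at 0 to 3 mm.
- cap_grip (a point): centre of the grey square ribbed locking cap, 22 mm along the unit's x, 40 mm along its y (the slide direction), 24 mm high, centre 118 mm above the bench. It rides on a 10 mm wide rail whose top is level with its underside, so fingers closing along the unit's x can pass either side from above. Axes as the unit's.
- pointer (a joint): angle of the index pointer about the same hinge axis, measured just as the flap's: flap lined up with the pointer means equal values. Set anywhere from 0.5 to 1.05 rad; stiff (about 2.5 N m), to be left as it is.
- pointer_tip (a point): centre of the round steel peg (10 mm diameter, 42 mm long along the unit's y) at the end of the thin dark straight pointer arm, 230 mm from the hinge axis like the bar, 153 mm to the left of the flap's middle. Its -x axis runs from the hinge out along the pointer.
- reagent_bottle: bystander: amber bottle, 64 mm diameter, 125 mm tall, on the bench left of the unit; origin at its base centre
- beaker: bystander: open glass beaker, 66 mm diameter, 80 mm tall, on the bench right of the unit; origin at its base centre
- screwdriver: bystander: screwdriver lying on the bench right of and nearer than the unit; origin on the underside, at its middle

How it is judged:
By the outcome, as a careful person would: the job done as asked, in the order asked, and still so for the second after the job is handed in, while the arm keeps its last pose, push and grip.
It also fails if it takes over 48 s, if anything falls off the work surface, if the arm or the gripper's body presses on something with over 40 N, if the wrist force passes 120 N, or if a joint passes its speed limit or range.

## Robot

A 6-joint arm with a two-finger parallel gripper is mounted at the origin on the work surface. World frame = base frame: x ahead of the robot, y to its left, z up, the work surface at z = 0. Lengths are in mm, angles in rad, forces in N, time in s.
With the tool pointing down it reaches from about 275 to 750 mm from the base axis. Payload 10.2 kg.
Tool frame: the origin (TCP) lies at the very end of the fingers, on their centre line; the grasp point (between the pads) lies 19 mm behind it; z points along the fingers, y is the line along which they close (so a half turn about z gives the same grasp; the last joint's range is limited). The gripper opens to 85 mm and grips with 20 to 120 N. Pads are 22 mm wide; open, the fingers measure 114 mm over their backs; the gripper's body (76 mm by 85 mm) begins 54 mm behind the grasp point. The pads swing forward as they close: fully open they stand 13 mm farther back than shut.
Start: joints at [1.043, 0.313, 1.498, -0, 1.331, -0.223], TCP at [157.567, 500.803, 231.294] pointing down, gripper open.
Joint ranges: [-2.94, 2.94], [-0.97, 2.17], [0.19, 2.56], [-1.23, 4.37], [0.02, 3.11], [-2.88, 2.88]. Speed limits (rad/s): [2.39, 2.39, 3.01, 3.14, 3.14, 3.14].

## Interface

Orientations are given as a unit quaternion [x, y, z, w].
In Python, from cell import telemetry, viewer, job gives the robot as it stands. The module is installed in compiled form; this text tells all that it offers.
- The arm moves only by the tool apply_moves, never from a script. Its argument "moves" is a list of rows, each a list of 3 entries, a list of its own where there are three numbers: the turn, a rotation vector about the tool's x, y, z in rad, then the shift along the tool's x, y, z in m, then the finger opening in m, from 0 to 0.0854. In form: [[[ax, ay, az], [x, y, z], fingers], ...]. A call has 1 to 8 rows; each row shifts and turns the commanded pose from where the row before left it, along the tool's axes as they then stand; what a row does not reach is not made up. A row lasts 1/12 s, in which the tool goes at most 41.7 mm and 7.16 degrees, less where a joint would pass 70% of its speed; a pose out of reach is approached as far as the arm can. A call is refused whole if a number of a shift passes 0.0417 or a number of a turn 0.125, either way. A call with a gripper value outside its range is refused whole. The fingers move at their own pace and stop on an object; "squeeze" is the grip in N (left out, the last holds). Time passes only in rows, so rows that do not move let the fingers close. It gives the time, the measured TCP pose, the force, the opening and the grip force at its end, in the units of the state.
- telemetry.get_obs(): the state, without advancing time (a new reading comes with each control period).
- viewer.grab_frame(name): name is "side" or "top" or "wrist"; returns (picture, depth): 480x640x3 uint8, red, green, blue; 480x640 float32, mm along the optical axis (not along the pixel's ray), 0 where there is no reading.
- viewer.calibration(name): a dict with "camera_matrix" (3x3 intrinsics, pixels), "k1" (the pictures are not rectified: a ray, as slopes to the right and down, at radius r is drawn at 1 + k1 r^2 times it, then the intrinsics apply), "R" (3x3) and "t" (3): a world point X has camera coordinates R X + t. Camera axes: x right, y down, z forward; pixel columns grow to the right and rows downward; lengths in mm; the calibration is good to about 2 mm. A picture is of the moment at which its call begins: read the wrist's pose just before it. calibration takes no time and is no camera call; for the wrist camera it gives the pose at the moment of the call.
- job.close_job(): hands the job in; it is judged then, once.
The state is a dict: "clock": time; "qpos": joint angles; "qvel": joint speeds; "effort": joint torques, N m; "position": TCP position; "eef_rot": TCP orientation; "ft_force": force on the tool from outside, world axes, zero at the start; "moment": the same for the moment, N m; "grip_width": finger opening in mm; "grip_force": force on a finger pad.
Only numpy, scipy, OpenCV 4.12 (cv2) and the standard library are available. Lean on these libraries where they do the work, as an engineer would, in place of code of your own. Each camera call takes 0.05 s, during which the arm holds its last target. There are 200 camera calls.

## Working session

There is one attempt and no reset: what is moved stays moved. The work goes in short steps, Python scripts to look and compute and a tool call to move; the robot and the scene stay as the last step left them, time stands still between calls to the robot, and variables do not carry over. Pictures are saved under pics/ and viewed, at most 10 in all, crops included, and the job is handed in when it is done.

Besides the shell and the picture viewer there is one more tool, called as name(argument=value, ...) on one line, values as JSON. apply_moves: Moves the arm, as the interface text tells. Its arguments: {"type":"object","properties":{"moves":{"type":"array"},"squeeze":{"type":"number"}},"required":["moves"]}

```bash
mkdir -p pics
cat > h.py <<'E'
import numpy as np, cv2
from cell import telemetry, viewer, job
def save(n,f):
    im,d=viewer.grab_frame(n); cv2.imwrite(f'pics/{f}.png',im[:,:,::-1]); np.savez(f'pics/{f}.npz',im=im,d=d,**{k:np.array(v) for k,v in viewer.calibration(n).items()})
def ray(c,u,v):
    K=c['camera_matrix']; k=float(c['k1'])
    dist=np.array([k,0,0,0,0.])
    p=cv2.undistortPoints(np.array([[[u,v]]],float),K,dist)[0,0]
    R=c['R'];t=c['t']; return -R.T@t, R.T@np.array([p[0],p[1],1.])
def plane(c,u,v,z):
    o,d=ray(c,u,v); return o+d*(z-o[2])/d[2]
def dep(c,u,v):
    o,d=ray(c,u,v); return o+d*c['d'][int(v),int(u)]
E
python3 - <<'E'
from h import *
save('top','top0');save('side','side0');o=telemetry.get_obs();print({k:np.round(v,3) for k,v in o.items()})
for n in('top','side','wrist'):print(n,viewer.calibration(n))
E
```

```text
{'clock': np.float64(0.1), 'qpos': array([ 1.043,  0.313,  1.498, -0.   ,  1.331, -0.223]), 'qvel': array([ 0.   ,  0.   , -0.001, -0.001,  0.001, -0.001]), 'effort': array([ 2.0000e-03, -4.1291e+01, -2.6014e+01, -0.0000e+00,  3.0000e-03,
        0.0000e+00]), 'position': array([157.451, 500.586, 230.797]), 'eef_rot': array([ 0.152,  0.988, -0.001, -0.   ]), 'ft_force': array([-1.3  ,  0.588, -0.468]), 'moment': array([-0.041, -0.016, -0.031]), 'grip_force': np.float64(0.0), 'grip_width': np.float64(85.546)}
top {'camera_matrix': array([[620.01012186,   0.        , 316.80441238],
       [  0.        , 620.01012186, 235.18202834],
       [  0.        ,   0.        ,   1.        ]]), 'k1': -0.031031499501180886, 'R': array([[-0.00365214, -0.99996972, -0.00687157],
       [-0.99199714,  0.00449011, -0.12618047],
       [ 0.1262075 ,  0.00635575, -0.9919835 ]]), 't': array([  -2.65060868,  551.16306025, 1394.27488862])}
side {'camera_matrix': array([[483.28331503,   0.        , 315.00258787],
       [  0.        , 483.28331503, 245.24394776],
       [  0.        ,   0.        ,   1.        ]]), 'k1': -0.11316996632106646, 'R': array([[ 0.70123923, -0.71279352,  0.01374604],
       [-0.38645983, -0.39625655, -0.83284425],
       [ 0.59909294,  0.57871076, -0.5533367 ]]), 't': array([-400.40318308,  293.53592873,  642.92904765])}
wrist {'camera_matrix': array([[361.12356911,   0.        , 319.95939156],
       [  0.        , 361.12356911, 240.16264119],
       [  0.        ,   0.        ,   1.        ]]), 'k1': 0.020379594231019895, 'R': array([[ 3.00121772e-01,  9.53900500e-01, -8.70541454e-04],
       [ 9.09643853e-01, -2.85922493e-01,  3.01324391e-01],
       [ 2.87184580e-01, -9.12258930e-02, -9.53521291e-01]]), 't': array([-524.58866752,  -39.0843911 ,  378.46727839])}
```

View pics/top0.png

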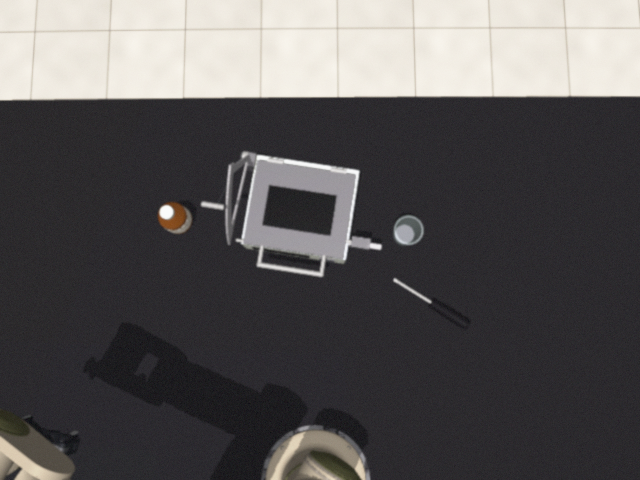

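View pics/side0.png

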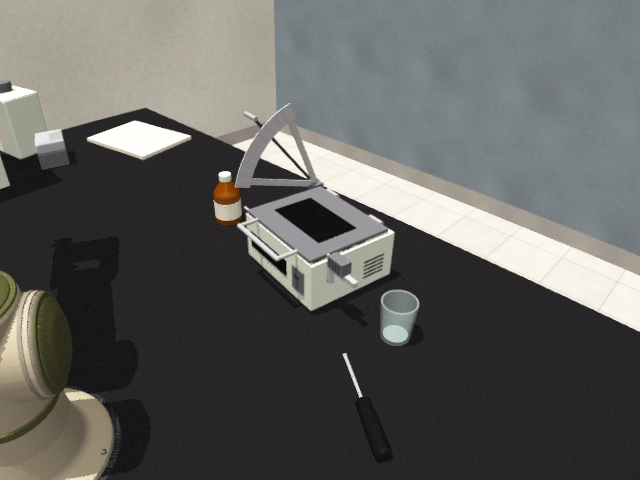

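The top view shows the unit around (300,210), with the bar from (258,265) to (323,274), the cap at (361,242) and the pointer peg from (203,205) to (222,207). In the side view the peg is near (250,116) and the cap near (340,265).

Run:
```python
from h import *
a=cv2.imread('pics/top0.png')[140:290,190:390]; cv2.imwrite('pics/c1.png',cv2.resize(a,None,fx=4,fy=4,interpolation=cv2.INTER_CUBIC))
T=np.load('pics/top0.npz');S=np.load('pics/side0.npz')
for n,u,v,z in [('barL',261,266,120),('barR',322,274,120),('cap',361,241,130),('bottle',174,214,110),('beaker',408,230,80)]:
    print(n,plane(T,u,v,z).round(1),dep(T,u,v).round(1))
for u,v in((250,116),(248,114),(340,264),(283,204)):print('side',u,v,dep(S,u,v).round(1))
```

```text
barL [473.9 115.1 120. ] [473.5 114.6 124.7]
barR [456.1 -16.3 120. ] [456.3 -16.3 117.6]
cap [ 526.  -100.4  130. ] [ 526.3 -100.5  127.6]
bottle [590.  308.6 110. ] [589.7 308.2 111.6]
beaker [ 556.2 -208.9   80. ] [ 566.8 -220.1    0.9]
side 250 116 [572.8 184.3 299.7]
side 248 114 [574.9 192.9 301.2]
side 340 264 [ 516.4 -110.7  127.4]
side 283 204 [595.5 119.6 122. ]
```

View pics/c1.png

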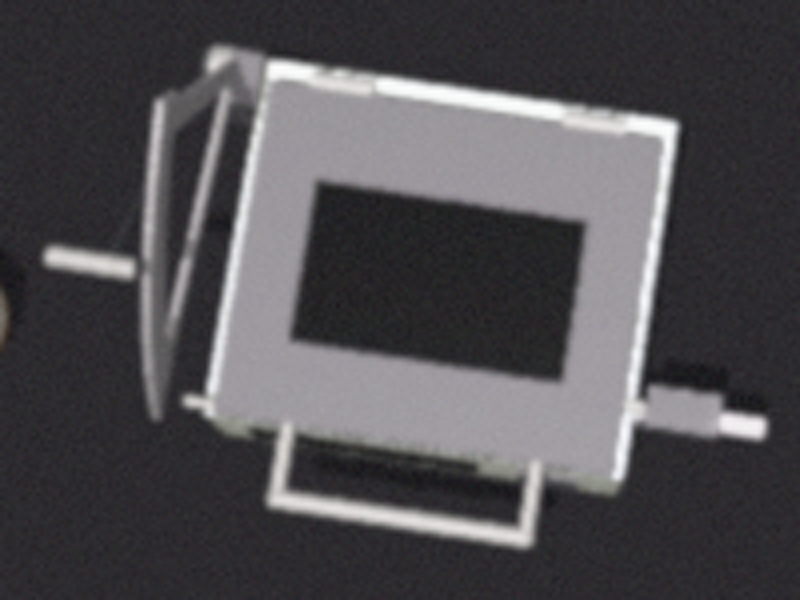

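The enlarged top crop confirms the bar centreline from crop (275,497) to (527,537), the cap over (648–720, 385–437), the peg from (45,257) to (135,266), and window corners at (317,182), (585,222), (562,381) and (291,341).

Run:
```python
from h import *
T=np.load('pics/top0.npz');S=np.load('pics/side0.npz')
C=lambda x,y,z: plane(T,190+x/4-.4,140+y/4-.4,z)
bl,br=C(275,497,122),C(527,537,122)
print('bar',bl.round(1),br.round(1))
d=bl-br;print('len',np.linalg.norm(d),'yaw',np.arctan2(-d[0],d[1]))
w=[C(*p,124) for p in((317,182),(585,222),(562,381),(291,341))]
for i,j in((0,1),(3,2)):
    d=w[i]-w[j];print('winlen',np.linalg.norm(d),'yaw',np.arctan2(-d[0],d[1]))
for i,j in((0,3),(1,2)):
    d=w[i]-w[j];print('winx',np.linalg.norm(d),'yaw',np.arctan2(d[1],d[0]))
wc=sum(w)/4;print('win centre',wc)
yaw=np.mean([np.arctan2(-(w[i]-w[j])[0],(w[i]-w[j])[1]) for i,j in((0,1),(3,2))]+[np.arctan2(-(bl-br)[0],(bl-br)[1])])
ux=np.array([np.cos(yaw),np.sin(yaw),0]);uy=np.array([-ux[1],ux[0],0])
bc=(bl+br)/2; O=bc+140*ux; O[2]=0
print('yaw',yaw,'O',O)
loc=lambda P:np.round([(P-O)@ux,(P-O)@uy,P[2]],1)
print('win',loc(wc),'cap',C(684,411,130).round(1),loc(C(684,411,130)))
# peg: two-view: white elongated blob
for c,n,box in((T,'top',(192,198,224,214)),(S,'side',(240,108,262,128))):
    im=c['im'];x0,y0,x1,y1=box
    m=(im[y0:y1,x0:x1].min(2)>(110)).astype(np.uint8)
    ys,xs=np.nonzero(m);print(n,len(xs),xs.min()+x0,xs.max()+x0,ys.min()+y0,ys.max()+y0)
    D=[dep(c,x+x0,y+y0) for x,y in zip(xs,ys)];D=np.array(D);L=np.array([loc(p) for p in D]);print(np.median(L,0))
    # intersect ray of blob centroid with plane y_local=158
    for x,y in ((xs.mean()+x0,ys.mean()+y0),(xs.min()+x0,np.median(ys[xs==xs.min()])+y0)):
        o,d=ray(c,x,y);
        for yl in (153,174): 
            P=o+d*(yl-(o-O)@uy)/(d@uy);q=loc(P);print((x,y),yl,q,'r',np.hypot(q[0]-90,q[2]-120),'ang',np.arctan2(q[2]-120,90-q[0]))
```

```text
bar [478.4 120.6 122. ] [456.3 -14.9 122. ]
len 137.3160777843353 yaw -0.16141670364752694
winlen 147.9593501224154 yaw -0.15576916535652088
winlen 148.34425760620837 yaw -0.15231258565297792
winx 88.70793543446118 yaw -0.15323410017610728
winx 88.19698957877343 yaw -0.1488652304507064
win centre [595.38135764  32.46124234 124.        ]
yaw -0.15649948488567525 O [605.67292646  31.03130544   0.        ]
win [-10.4  -0.2 124. ] cap [523.1 -99.5 130. ] [ -61.2 -141.8  130. ]
top 125 201 223 201 209
[-55.  154.9 301.9]
(np.float64(212.016), np.float64(205.088)) 153 [-55.  153.  302.7] r 233.24727222413554 ang 0.8999388601941296
(np.float64(212.016), np.float64(205.088)) 174 [-39.8 174.  199.5] r 152.21133334939287 ang 0.5495460074337302
(np.int64(201), np.float64(203.5)) 153 [-69.2 153.  397.9] r 320.270276485346 ang 1.050565824297533
(np.int64(201), np.float64(203.5)) 174 [-55.3 174.  303.3] r 233.90378363763168 ang 0.900528880802964
side 399 240 261 108 127
[1191.  2452.7 -572.9]
(np.float64(249.81453634085213), np.float64(116.99248120300751)) 153 [-53.2 153.  295.2] r 226.27699838914248 ang 0.8855643282853735
(np.float64(249.81453634085213), np.float64(116.99248120300751)) 174 [-41.6 174.  287.2] r 212.77781839280144 ang 0.903982405845165
(np.int64(240), np.float64(117.5)) 153 [-74.8 153.  298.5] r 242.94297684847777 ang 0.825283786143724
(np.int64(240), np.float64(117.5)) 174 [-63.7 174.  290.5] r 229.55160639821275 ang 0.8371717183367857
```

apply_moves(moves=[[[0,0,0.12],[0,0,0],0.05],[[0,0,0.12],[0,0,0],0.05],[[0,0,0.12],[0,0,0],0.05],[[0,0,0.12],[0,0,0],0.05],[[0,0,0.12],[0,0,0],0.05],[[0,0,0.12],[0,0,0],0.05],[[0,0,0.12],[0,0,0],0.05],[[0,0,0.12],[0,0,0],0.05]], squeeze=40)

```text
clock: 0.77
position: [157.5, 500.7, 231.0]
eef_rot: [0.593, 0.805, -0.0, 0.0]
ft_force: [-0.3, 0.4, -0.3]
grip_width: 49.8
grip_force: 0.0
```

apply_moves(moves=[[[0,0,0.12],[0,0,0],0.05],[[0,0,0.12],[0,0,0],0.05],[[0,0,0.12],[0,0,0],0.05],[[0,0,0.1],[0,0,0],0.05],[[0,0,0],[0,0,0],0.05]])

```text
clock: 1.18
position: [157.5, 500.7, 231.0]
eef_rot: [0.761, 0.649, -0.0, 0.0]
ft_force: [-0.7, -0.2, -0.5]
grip_width: 50.1
grip_force: 0.0
```

```bash
cat >> h.py <<'E'
from scipy.spatial.transform import Rotation as Ro
def to(P,yaw=-0.154):
    o=telemetry.get_obs();R=Ro.from_quat(o['eef_rot']).as_matrix()
    Rt=np.c_[[np.sin(yaw),-np.cos(yaw),0],[np.cos(yaw),np.sin(yaw),0],[0,0,-1]]
    print('t',round(float(o['clock']),2),'pos',np.round(o['position'],1),'shift_tool mm',(R.T@(np.array(P)-o['position'])).round(1),'rotvec',Ro.from_matrix(R.T@Rt).as_rotvec().round(4),'F',np.round(o['ft_force'],1),'w',round(float(o['grip_width']),1),'gf',round(float(o['grip_force']),1))
E
python3 -c "
from h import *
to([523,-99.5,200])"
```

```text
Traceback (most recent call last):
  File "h.py", line 18, in to
    print('t',round(float(o['clock']),2),'pos',np.round(o['position'],1),'shift_tool mm',(R.T@(np.array(P)-o['position'])).round(1),'rotvec',Ro.from_matrix(R.T@Rt).as_rotvec().round(4),'F',np.round(o['ft_force'],1),'w',round(float(o['grip_width']),1),'gf',round(float(o['grip_force']),1))
                                                                                                                                             ~~~~~~~~~~~~~~^^^^^^^^
  File "scipy/spatial/transform/_rotation.pyx", line 1143, in scipy.spatial.transform._rotation.Rotation.from_matrix
ValueError: Non-positive determinant (left-handed or null coordinate frame) in rotation matrix 0: [[-9.99993763e-01  3.46380167e-03  6.89349974e-04]
 [ 3.46399120e-03  9.99993963e-01  2.73939329e-04]
 [ 6.88396941e-04 -2.76325523e-04  9.99999725e-01]].
```

```bash
sed -i 's/\[np.sin(yaw),-np.cos(yaw),0\]/[-np.sin(yaw),np.cos(yaw),0]/' h.py
python3 -c "
from h import *
to([523,-99.5,200])"
```

```text
t 1.18 pos [157.5 500.7 231. ] shift_tool mm [-535.4  455.1   31.2] rotvec [-0.0003  0.0007 -0.0035] F [-0.7 -0.2 -0.5] w 50.1 gf 0.0
```

apply_moves(moves=[[[0,0,0],[-0.0297,0.0253,0],0.05],[[0,0,0],[-0.0297,0.0253,0],0.05],[[0,0,0],[-0.0297,0.0253,0],0.05],[[0,0,0],[-0.0297,0.0253,0],0.05],[[0,0,0],[-0.0297,0.0253,0],0.05],[[0,0,0],[-0.0297,0.0253,0],0.05],[[0,0,0],[-0.0297,0.0253,0],0.05],[[0,0,0],[-0.0297,0.0253,0],0.05]])

```text
clock: 1.85
position: [321.5, 233.2, 231.3]
eef_rot: [0.758, 0.652, 0.0, 0.0]
ft_force: [0.8, 0.4, -0.5]
grip_width: 50.3
grip_force: 0.0
```

apply_moves(moves=[[[0,0,0],[-0.0297,0.0253,0],0.05],[[0,0,0],[-0.0297,0.0253,0],0.05],[[0,0,0],[-0.0297,0.0253,0],0.05],[[0,0,0],[-0.0297,0.0253,0],0.05],[[0,0,0],[-0.0297,0.0253,0],0.05],[[0,0,0],[-0.0297,0.0253,0],0.05],[[0,0,0],[-0.0297,0.0253,0],0.05],[[0,0,0],[-0.0297,0.0253,0],0.05]])

```text
clock: 2.52
position: [485.3, -32.8, 231.2]
eef_rot: [0.758, 0.652, -0.0, -0.0]
ft_force: [0.9, 0.2, -0.2]
grip_width: 50.3
grip_force: 0.0
```

apply_moves(moves=[[[0,0,0],[-0.0297,0.0253,0],0.05],[[0,0,0],[-0.0297,0.0253,0],0.05],[[0,0,0],[0,0,0],0.05],[[0,0,0],[0,0,0],0.05]])

```text
clock: 2.85
position: [525.7, -98.6, 230.4]
eef_rot: [0.759, 0.651, -0.0, -0.001]
ft_force: [-0.9, 1.2, -0.2]
grip_width: 50.2
grip_force: 0.0
```

```bash
python3 -c "
from h import *
to([523,-99.5,200]); save('wrist','w1')"
```

```text
t 2.85 pos [525.7 -98.6 230.4] shift_tool mm [-1.3 -2.5 30.4] rotvec [-0.0016 -0.0005  0.0006] F [-0.9  1.2 -0.2] w 50.2 gf 0.0
```

View pics/w1.png

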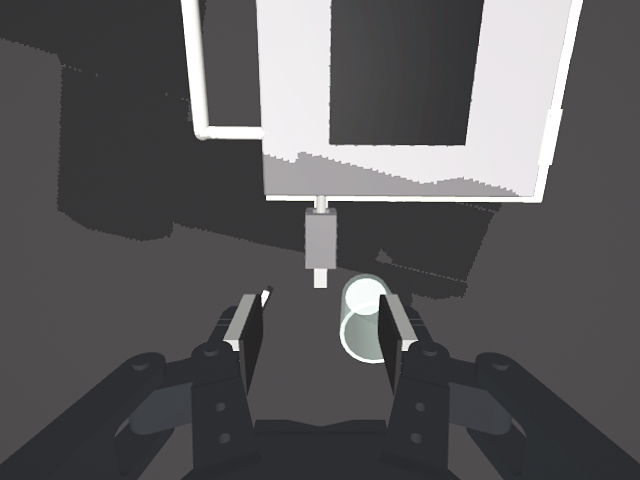

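The wrist view shows the cap's top face over about (306–336, 214–268), with the fingers aligned either side of it and the bar's near corner at (203,131).

```bash
python3 -c "
from h import *
W=np.load('pics/w1.npz')
for p in ((306,214),(336,214),(306,268),(336,268),(321,241)): print(p,plane(W,*p,130).round(1),dep(W,*p).round(1))
for p in ((203,131),(190,30)): print(p,plane(W,*p,125).round(1))
to(plane(W,321,241,130)*[1,1,0]+[0,0,102])
"
```

```text
(306, 214) [519.  -76.7 130. ] [518.8 -77.4 127.2]
(336, 214) [539.4 -79.8 130. ] [ 540.4 -111.5   -1. ]
(306, 268) [ 512.5 -116.1  130. ] [ 512.3 -116.9  128. ]
(336, 268) [ 533.9 -119.3  130. ] [ 5.319e+02 -1.721e+02 -3.000e-01]
(321, 241) [526.3 -97.5 130. ] [526.3 -97.6 129.8]
(203, 131) [461.3 -12.9 125. ]
(190, 30) [468.3  44.6 125. ]
t 2.9 pos [525.3 -97.3 230.7] shift_tool mm [-1.000e-01  1.200e+00  1.287e+02] rotvec [-0.0013 -0.0006  0.0015] F [-0.1  0.7  0.6] w 50.0 gf 0.0
```

apply_moves(moves=[[[0,0,0],[0,0.0012,0.03],0.05],[[0,0,0],[0,0,0.03],0.05],[[0,0,0],[0,0,0.03],0.05],[[0,0,0],[0,0,0.025],0.05],[[0,0,0],[0,0,0.012],0.05],[[0,0,0],[0,0,0],0.05]])

```text
clock: 3.4
position: [525.0, -95.7, 102.0]
eef_rot: [0.758, 0.652, -0.001, -0.002]
ft_force: [0.1, 0.1, -0.9]
grip_width: 50.3
grip_force: 0.0
```

apply_moves(moves=[[[0,0,0],[0,0,0],0.015],[[0,0,0],[0,0,0],0.015],[[0,0,0],[0,0,0],0.015],[[0,0,0],[0,0,0],0.015],[[0,0,0],[0,0,0],0.015],[[0,0,0],[0,0,0],0.015],[[0,0,0],[0,0,0],0.015]], squeeze=50)

```text
clock: 3.98
position: [526.2, -97.0, 106.0]
eef_rot: [0.759, 0.651, -0.0, -0.0]
ft_force: [-7.8, 0.7, 8.5]
grip_width: 21.4
grip_force: 50.0
```

apply_moves(moves=[[[0,0,0],[-0.003,0,0],0.015],[[0,0,0],[-0.003,0,0],0.015],[[0,0,0],[-0.003,0,0],0.015],[[0,0,0],[-0.003,0,0],0.015],[[0,0,0],[-0.003,0,0],0.015],[[0,0,0],[-0.003,0,0],0.015],[[0,0,0],[0,0,0],0.015],[[0,0,0],[0,0,0],0.015]])

```text
clock: 4.65
position: [523.3, -114.7, 106.0]
eef_rot: [0.759, 0.651, -0.0, -0.0]
ft_force: [-8.9, 3.3, 8.1]
grip_width: 21.0
grip_force: 50.1
```

apply_moves(moves=[[[0,0,0],[-0.002,0,0],0.015],[[0,0,0],[-0.002,0,0],0.015],[[0,0,0],[-0.002,0,0],0.015],[[0,0,0],[0,0,0],0.015],[[0,0,0],[0,0,0],0.015]])

```text
clock: 5.07
position: [523.0, -116.4, 106.0]
eef_rot: [0.759, 0.651, 0.003, -0.003]
ft_force: [-2.2, 27.1, 12.2]
grip_width: 21.0
grip_force: 50.5
```

apply_moves(moves=[[[0,0,0],[0,0,0],0.05],[[0,0,0],[0,0,0],0.05],[[0,0,0],[0,0,0],0.05],[[0,0,0],[0,0,-0.02],0.05],[[0,0,0],[0,0,-0.04],0.05],[[0,0,0],[0,0,-0.04],0.05],[[0,0,0],[0,0,-0.03],0.05],[[0,0,0],[0,0,0],0.05]])

```text
clock: 5.73
position: [525.0, -122.4, 241.2]
eef_rot: [0.759, 0.651, 0.002, 0.006]
ft_force: [-0.3, 0.1, 1.0]
grip_width: 50.1
grip_force: 0.0
```

```bash
python3 -c "
from h import *
save('wrist','w2');to([467.3,52.9,200])"
```

```text
t 5.78 pos [ 524.1 -122.   237.7] shift_tool mm [164.2 -83.3  36.8] rotvec [ 0.0067  0.0022 -0.0002] F [ 1.   0.3 -1.6] w 50.1 gf 0.0
```

View pics/w2.png

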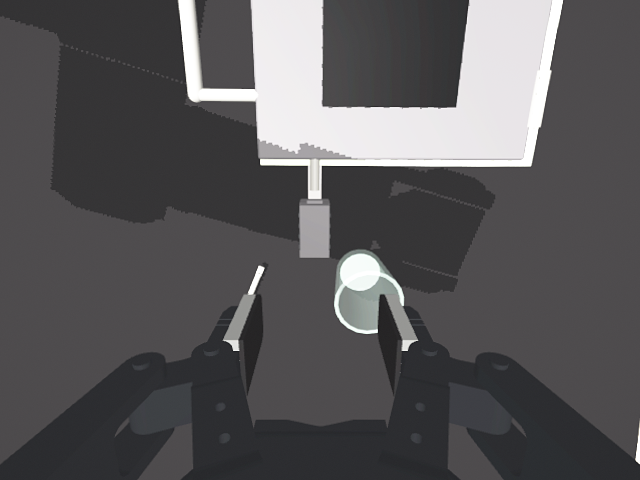

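The cap now sits clear of the unit: its top is at about (300–329, 203–257), with the bare rail showing between it and the rim.

apply_moves(moves=[[[0,0,0],[0.033,-0.016,0],0.03],[[0,0,0],[0.033,-0.016,0],0.03],[[0,0,0],[0.033,-0.016,0],0.03],[[0,0,0],[0.033,-0.016,0],0.03],[[0,0,0],[0.033,-0.016,0],0.03],[[0,0,0],[0,0,0],0.03],[[0,0,0],[0,0,0],0.03]])

```text
clock: 6.37
position: [468.7, 55.2, 233.7]
eef_rot: [0.759, 0.652, -0.0, -0.0]
ft_force: [0.1, -0.1, -0.5]
grip_width: 29.4
grip_force: 0.0
```

```bash
python3 -c "
from h import *
W=np.load('pics/w2.npz')
for p in ((300,203),(329,203),(300,257),(329,257)): print(p,plane(W,*p,130).round(1))
to([470,54.5,101]);save('wrist','w3');to([470,54.5,101]);save('top','top3')"
```

```text
(300, 203) [515.3 -94.9 130. ]
(329, 203) [535.4 -98.  130. ]
(300, 257) [ 508.5 -134.6  130. ]
(329, 257) [ 529.5 -137.9  130. ]
t 6.37 pos [468.7  55.2 233.7] shift_tool mm [ -0.5   1.5 132.7] rotvec [-0.0009  0.0003  0.0027] F [ 0.1 -0.1 -0.5] w 29.4 gf 0.0
t 6.42 pos [469.1  54.1 233.7] shift_tool mm [  0.6   0.9 132.7] rotvec [-0.0008  0.0004  0.001 ] F [-0.2  0.   0.9] w 29.6 gf 0.0
```

View pics/w3.png

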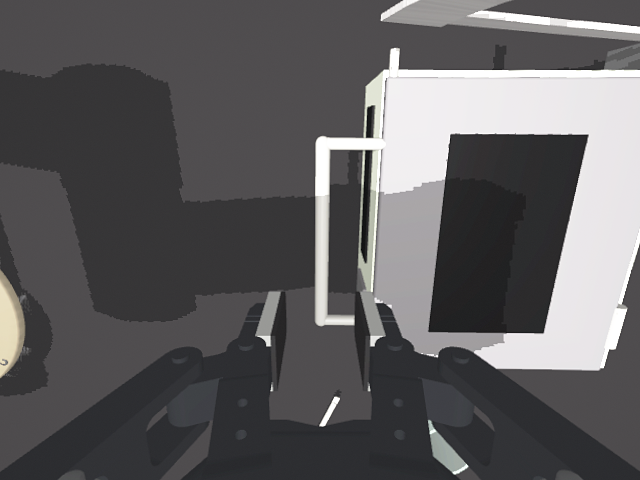

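The wrist view shows the bar running from (322,140) to (321,320), lying between the two fingers (275 and 370). The pointer's scale is at the top right.

```bash
python3 -c "
from h import *
W=np.load('pics/w3.npz')
a=plane(W,322,140,120);b=plane(W,321.5,322,120);print(a,b,(a+b)/2,np.linalg.norm(a-b));to(((a+b)/2)*[1,1,0]+[0,0,101])"
```

```text
[481.1206735  120.93999207 120.        ] [459.64334038 -17.2367402  120.        ] [470.38200694  51.85162594 120.        ] 139.83592235409537
t 6.47 pos [469.4  53.5 233.7] shift_tool mm [ -1.4   1.4 132.7] rotvec [-0.0009  0.0003 -0.0003] F [ 0.6 -0.  -0.1] w 29.7 gf 0.0
```

apply_moves(moves=[[[0,0,0],[-0.001,0.0012,0.03],0.03],[[0,0,0],[0,0,0.03],0.03],[[0,0,0],[0,0,0.03],0.03],[[0,0,0],[0,0,0.025],0.03],[[0,0,0],[0,0,0.016],0.03],[[0,0,0],[0,0,0],0.03],[[0,0,0],[0,0,0],0.03]])

```text
clock: 7.05
position: [470.5, 52.0, 103.0]
eef_rot: [0.76, 0.65, -0.001, -0.0]
ft_force: [0.0, 0.1, -0.2]
grip_width: 30.3
grip_force: 0.0
```

apply_moves(moves=[[[0,0,0],[0,0,0],0.004],[[0,0,0],[0,0,0],0.004],[[0,0,0],[0,0,0],0.004],[[0,0,0],[0,0,0],0.004],[[0,0,0],[0,0,0],0.004],[[0,0,0],[0,0,0],0.004]], squeeze=50)

```text
clock: 7.55
position: [469.4, 52.7, 104.4]
eef_rot: [0.759, 0.651, -0.001, -0.001]
ft_force: [-9.4, -1.2, 6.9]
grip_width: 8.0
grip_force: 48.8
```

Run:
```python
from h import *
to([470,52,101])
# lift increments, tool keeps pointing down: tool y = unit +x, tool z = down
A=np.array([0,.1,.2,.3,.4,.5,.6,.7,.8,.9])
y=-230*np.cos(A);z=230*np.sin(A)
print('dy',np.diff(y).round(1),'dz',np.diff(-z).round(1))
```

```text
t 7.55 pos [469.4  52.7 104.4] shift_tool mm [-0.6  0.7  3.4] rotvec [-0.0021  0.0008  0.0002] F [-9.4 -1.2  6.9] w 8.0 gf 48.8
dy [ 1.1  3.4  5.7  7.9 10.  12.  13.9 15.7 17.3] dz [-23.  -22.7 -22.3 -21.6 -20.7 -19.6 -18.3 -16.8 -15.2]
```

apply_moves(moves=[[[0,0,0],[0,0.0001,-0.005],0.004],[[0,0,0],[0,0.0002,-0.006],0.004],[[0,0,0],[0,0.0003,-0.006],0.004],[[0,0,0],[0,0.0005,-0.006],0.004],[[0,0,0],[0,0,0],0.004]])

```text
clock: 7.97
position: [470.4, 52.5, 127.4]
eef_rot: [0.759, 0.651, -0.001, -0.001]
ft_force: [-8.5, -2.0, -2.0]
grip_width: 7.8
grip_force: 48.8
```

apply_moves(moves=[[[0,0,0],[0,0.0014,-0.0114],0.004],[[0,0,0],[0,0.002,-0.0113],0.004],[[0,0,0],[0,0.0026,-0.0112],0.004],[[0,0,0],[0,0.0031,-0.0111],0.004],[[0,0,0],[0,0.0037,-0.0109],0.004],[[0,0,0],[0,0.0042,-0.0107],0.004],[[0,0,0],[0,0.0047,-0.0105],0.004],[[0,0,0],[0,0.0053,-0.0102],0.004]])

```text
clock: 8.63
position: [495.9, 48.4, 214.6]
eef_rot: [0.759, 0.651, -0.002, -0.002]
ft_force: [-12.8, -2.3, 3.5]
grip_width: 7.9
grip_force: 48.8
```

apply_moves(moves=[[[0,0,0],[0,0.0057,-0.01],0.004],[[0,0,0],[0,0.0063,-0.0096],0.004],[[0,0,0],[0,0.0067,-0.0093],0.004],[[0,0,0],[0,0.0072,-0.009],0.004],[[0,0,0],[0,0.0077,-0.0086],0.004],[[0,0,0],[0,0.008,-0.0082],0.004],[[0,0,0],[0,0,0],0.004],[[0,0,0],[0,0,0],0.004]])

```text
clock: 9.3
position: [537.1, 41.7, 271.5]
eef_rot: [0.759, 0.651, -0.002, -0.0]
ft_force: [-22.1, -2.1, 17.3]
grip_width: 7.8
grip_force: 50.0
```

Run:
```python
from h import *
to([470,52,101])
save('side','s4');save('top','t4')
a=cv2.imread('pics/s4.png')[70:270,200:420];b=cv2.imread('pics/t4.png')[140:290,190:390]
cv2.imwrite('pics/c4.png',np.hstack([cv2.resize(a,(400,364)),cv2.resize(b,(400,300),interpolation=2).__class__(0) if 0 else cv2.copyMakeBorder(cv2.resize(b,(400,300)),0,64,0,0,0)]))
```

```text
t 9.3 pos [537.1  41.7 271.5] shift_tool mm [  0.2 -67.4 170.7] rotvec [-0.0029  0.0022 -0.0001] F [-22.1  -2.1  17.3] w 7.8 gf 50.0
```

View pics/c4.png

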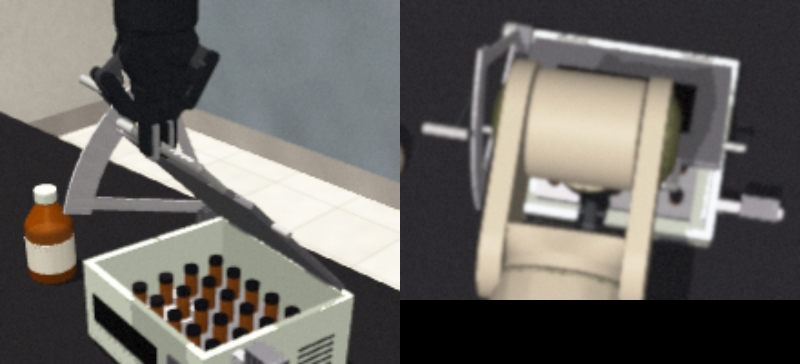

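The side crop shows the flap raised and the vials exposed, with the gripper holding the bar, whose left end is at crop (125,128). The peg, at crop (85,80), is still a bit higher, and the bottle is untouched.

apply_moves(moves=[[[0,0,0],[0,0.004,-0.0048],0.004],[[0,0,0],[0,0.004,-0.0047],0.004],[[0,0,0],[0,0.004,-0.0046],0.004],[[0,0,0],[0,0,0],0.004],[[0,0,0],[0,0,0],0.004],[[0,0,0],[0,0,0],0.004]])

```text
clock: 9.9
position: [550.3, 39.5, 284.6]
eef_rot: [0.76, 0.65, -0.001, 0.001]
ft_force: [-8.6, -3.8, 7.4]
grip_width: 8.0
grip_force: 49.2
```

Run:
```python
from h import *
to([470,52,101])
save('side','s5')
a=cv2.imread('pics/s5.png')[90:240,230:430]
cv2.imwrite('pics/c5.png',cv2.resize(a,(800,600),interpolation=cv2.INTER_CUBIC))
```

```text
t 9.9 pos [550.3  39.5 284.6] shift_tool mm [  0.3 -81.4 183.5] rotvec [ 0.0006  0.0019 -0.0006] F [-8.6 -3.8  7.4] w 8.0 gf 49.2
```

View pics/c5.png

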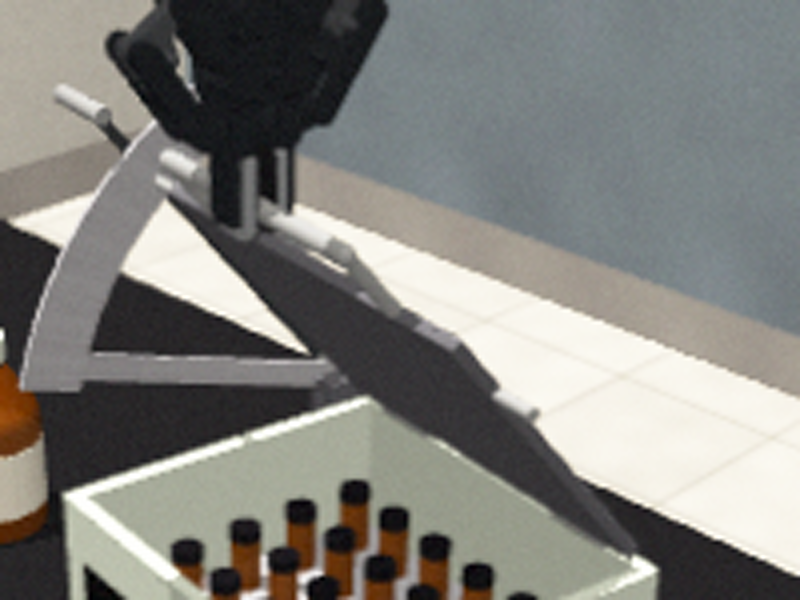

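In the zoomed side view the peg runs from crop (62,93) to (105,112). The bar runs from (168,160) to (345,247), so extending it to the peg passes slightly below.

Run:
```python
from h import *
S=np.load('pics/s5.npz');S0=np.load('pics/side0.npz')
yaw=-.154;ux=np.array([np.cos(yaw),np.sin(yaw),0]);uy=np.array([-ux[1],ux[0],0])
O=np.array([470.4,51.9,0])+140*ux
def ang(u,v,yl,n,c=S):
    o,d=ray(c,u,v);P=o+d*(yl-(o-O)@uy)/(d@uy);x=(P-O)@ux;z=P[2]
    print(n,'r',round(np.hypot(x-90,z-120),1),'ang',round(np.arctan2(z-120,90-x),4))
c=lambda x,y:(230+x/4-.4,90+y/4-.4)
ang(*c(60,92),174,'peg far'); ang(*c(103,111),132,'peg near'); ang(*c(82,102),153,'peg mid')
ang(*c(165,158),72,'bar L'); ang(*c(346,248),-71,'bar R')
# finger-measured
p=telemetry.get_obs()['position']; q=(p-O)
for off in(15.6,17,19):print('tcp',off,np.arctan2(p[2]+off-120,90-q@ux),np.hypot(p[2]+off-120,90-q@ux))
# peg via PCA in the top image, z vs r=230 constraint
T=np.load('pics/top0.npz');m=np.zeros((480,640),bool);m[198:212,198:224]=T['im'][198:212,198:224].min(2)>110
ys,xs=np.nonzero(m);o,d=ray(T,xs.mean(),ys.mean())
for yl in (150,153,156):
    P=o+d*(yl-(o-O)@uy)/(d@uy);x=(P-O)@ux;print('top y',yl,np.hypot(x-90,P[2]-120),np.arctan2(P[2]-120,90-x))
# x local from top at height 300
P=o+d*(300-o[2])/d[2];x=(P-O)@ux;print('acos',np.arccos((90-x)/230),(P-O)@uy)
```

```text
peg far r 230.4 ang 0.8866
peg near r 231.8 ang 0.8913
peg mid r 230.5 ang 0.8893
bar L r 229.5 ang 0.8673
bar R r 235.6 ang 0.871
tcp 15.6 0.8792261448457847 233.85178597876228
tcp 17 0.8830266026807081 234.93182641292034
tcp 19 0.8883954884198442 236.4805621714608
top y 150 249.10065418009756 0.9238139942141135
top y 153 236.10813584708248 0.8935165537198724
top y 156 223.35744141306137 0.8597259003908739
acos 0.8753317873024433 153.81162118429185
```

apply_moves(moves=[[[0,0,0],[0,0.0015,-0.002],0.004],[[0,0,0],[0,0.0015,-0.0019],0.004],[[0,0,0],[0,0,0],0.004],[[0,0,0],[0,0,0],0.004],[[0,0,0],[0,0,0],0.004],[[0,0,0],[0,0,0],0.004]])

```text
clock: 10.45
position: [553.6, 39.0, 287.4]
eef_rot: [0.76, 0.65, -0.001, 0.001]
ft_force: [-5.9, -5.6, 1.9]
grip_width: 7.7
grip_force: 49.2
```

Run:
```python
from h import *
to([470,52,101])
save('side','s6')
a=cv2.imread('pics/s6.png')[100:160,235:335]
cv2.imwrite('pics/c6.png',cv2.resize(a,(800,480),interpolation=cv2.INTER_CUBIC))
```

```text
t 10.45 pos [553.6  39.  287.4] shift_tool mm [  0.3 -84.7 186.4] rotvec [ 0.0004  0.0018 -0.0007] F [-5.9 -5.6  1.9] w 7.7 gf 49.2
```

View pics/c6.png

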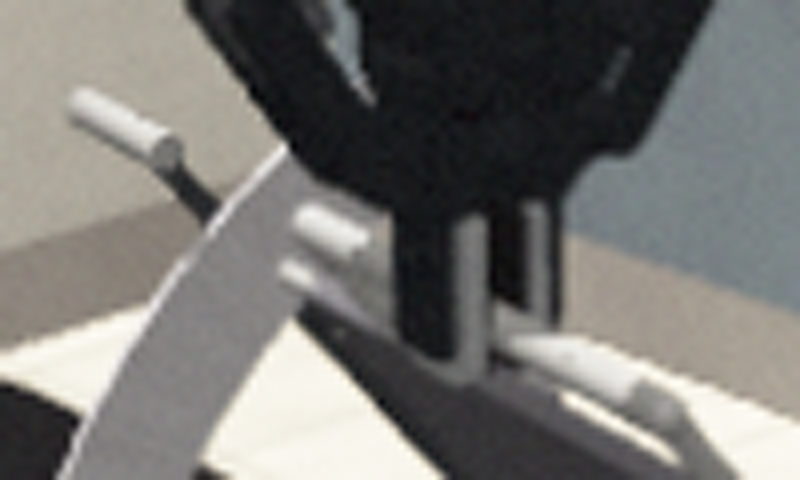

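The zoomed view shows the peg from (75,106) to (168,152) and the bar from (303,225) to (665,408). The extended bar line passes within about 0.5 source pixel of the peg axis.

Run:
```python
from h import *
S=np.load('pics/s6.npz')
yaw=-.154;ux=np.array([np.cos(yaw),np.sin(yaw),0]);uy=np.array([-ux[1],ux[0],0])
O=np.array([470.4,51.9,0])+140*ux
for x,y,yl,n in((75,106,174,'pegfar'),(168,152,132,'pegnear'),(303,225,72,'barL'),(665,408,-71,'barR')):
    o,d=ray(S,235+x/8-.44,100+y/8-.44);P=o+d*(yl-(o-O)@uy)/(d@uy);a=(P-O)@ux;z=P[2]
    print(n,round(np.hypot(a-90,z-120),1),round(np.arctan2(z-120,90-a),4))
```

```text
pegfar 231.3 0.8811
pegnear 229.7 0.8856
barL 228.8 0.8846
barR 234.3 0.8844
```

```bash
python3 -c "
from h import *
to([470,52,101]);print(job.close_job())"
```

```text
t 10.5 pos [553.6  39.1 287.4] shift_tool mm [  0.3 -84.7 186.4] rotvec [ 0.0003  0.0018 -0.0007] F [-5.6 -4.9  1.7] w 8.2 gf 49.2
the job is handed in; nothing more can be done
None
```

I pulled the locking cap out to its stop and left it out, then swung the flap up and handed the job in while holding it at about 0.884 rad, within about 0.003 rad of the pointer as measured in the side view; I did not re-measure the bottle, beaker and screwdriver at the end.

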